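# Load a meter register under the sprung hold-down arm of a proving cradle

### The job

Take the square-cased brass register out of the wooden stand, set it down in front of the roller of the metal cradle, and push it in along the cradle floor so that its sloped tongue lifts the sprung hold-down arm and slips beneath it. Push it fully home until you feel its tongue press firmly but gently against the rubber stop pad, about 10 N on the pad and never 16 N, then let go so that it stays flat, touching the pad, with the arm bearing down on it. Leave the other registers and the other things on the bench alone.

Things in the scene. Friction and masses are not known exactly. Their poses are not given: they have to be found in the camera images.
- register: The register to load, the only one with a SQUARE case: loose, brass, 0.3 to 0.55 kg. Origin: centre of the case's underside; z up, +x to the tongue (the stand's +x at the start). Foot x -18 to +76 mm, 36 mm wide, flat underside. Case on top: x, y -18 to +18 mm, z 26 to 58 mm, flat upright sides, square white dial on top. Grip the case across its y sides, pads at z = 42 mm.
- nose (a point): Foremost point of that register's tongue, on its underside: x = +76 mm from the register's origin. The foot is 26 mm high from x = -18 to +50 mm (flat top); from there the top slopes straight down to 8 mm high at the nose.
- stand: Fixed hardwood stand, 116 x 266 x 27 mm; origin: centre of its underside. Four slots side by side along its y, centres at y = -99, -33, +33, +99 mm, 40 mm wide, open above, floor 15 mm above the bench, ribs 12 mm higher, end lips 6 mm higher. One register lies loose in each, in any order, its origin about 29 mm to -x of the stand's middle; lift it straight up.
- cradle: Fixed aluminium proving cradle, plate 230 (x) x 120 (y) x 12 mm; origin: centre of its underside, z up. The register slides on the plate (z = 12 mm) towards the cradle's +x, tongue first, on y = 0, its x axis along the cradle's. Fences, 12 mm high above the plate, 40 mm apart inside, run from x = +4 to +44 mm, flared mouths from x = -14 mm.
- set_down (a point): Point on the plate's top at x = -88 mm in the cradle frame: with the register's origin here (within 4 mm) and its tongue to +x, it lies flat with its nose just before the roller.
- home (a point): Point on the plate's top at x = -32 mm in the cradle frame: the nominal place of the register's origin when its nose just meets the stop pad. The true place is up to 7 mm off along x either way, as only the pad tells.
- hold_arm (a joint): Angle of the sprung hold-down arm, rad: 0 resting, grows as its tip is lifted, to 0.6. Hinge along the cradle's y at x = +84, z = 46 mm in the cradle frame; the bar runs 80 mm from it towards -x to the roller. The spring gives 4 N at the roller at rest and about 9 N on a loaded register (joint then about 0.17). No catch: it springs back when let go.
- roller: Freely turning steel roller at the arm's tip, 14 mm diameter, 20 mm long along the cradle's y; origin: its middle, at rest x = +4, z = 31 mm in the cradle frame (underside 12 mm above the plate: above the nose, below the top of the tongue). With the register home it stands on the tongue's flat top, just ahead of the case. Wedging it up takes a push of 8 to 20 N.
- stop: Stop of the cradle: steel block at x = 64 to 76 mm (cradle frame) with a rubber pad on a screw. Origin: on the plate's top above the cradle's origin; it does NOT show the pad. Pad face nominally at x = +44 mm, but set up to 7 mm off either way, not measured: find it by feel. It yields 10 N per mm, up to 6 mm. Sliding under the arm takes a steady 0 to 10 N (friction) before the pad; the pad adds to it.
- round_reg1: Bystander, stands in the wooden stand: brass register with the same foot, tongue and heights as register but a ROUND case, 36 mm diameter, and a round dial. Origin: centre of the case's underside.
- round_reg2: Bystander, stands in the wooden stand: brass register with the same foot, tongue and heights as register but a ROUND case, 36 mm diameter, and a round dial. Origin: centre of the case's underside.
- round_reg3: Bystander, stands in the wooden stand: brass register with the same foot, tongue and heights as register but a ROUND case, 36 mm diameter, and a round dial. Origin: centre of the case's underside.
- seal_press: Bystander: polished steel seal press, 100 x 70 x 160 mm, loose, heavy.
- bonnet: Bystander: blue polymer meter bonnet, 72 mm diameter, 48 mm high, loose.
- float_tube: Bystander: upright glass float tube on a 48 mm round steel foot, 142 mm high, loose.
- fitting: Bystander: copper compression fitting, 36 mm diameter, 56 mm high, loose.
Not all that is in view belongs to the job. Leave any green, pink or purple look-alike of the register alone.

How it is judged (in metres and radians):
On the way, in this order (a step that is already met when the one before it is completed fails the run):
1. the square register has been lifted clear of the stand (z of register in the frame of stand above 0.045 m), for 0.1 s.
2. its tongue is in under the roller, the arm pushed up (value of joint hold_arm above 0.1 rad and contact force between register and roller above 2 N and z of register in the frame of cradle below 0.018 m and x of register in the frame of cradle above -0.072 m), for 0.1 s.
3. it is pressed home on the stop pad with more than 5 N (contact force between register and stop above 5 N and value of joint hold_arm above 0.12 rad), for 0.2 s.
At the end, for the whole second after the job is handed in: The square register lies flat on the cradle floor within 4 mm and 0.08 rad of the centre line, origin 19 to 41 mm before the cradle's middle, tongue on the stop pad (over 0.5 N), roller bearing on it (over 3 N); at rest and released (x of register in the frame of cradle between -0.041 and -0.019 m and y of register in the frame of cradle between -0.004 and 0.004 m and z of register in the frame of cradle between 0.009 and 0.014 m and angle between the x axis of register and the x axis of cradle, either way round below 0.08 rad and angle between register's own z axis and vertical below 0.05 rad and contact force between register and roller above 3 N and contact force between register and stop above 0.5 N and value of joint hold_arm above 0.12 rad and linear speed of register below 0.01 m/s and contact force between the fingers and register below 0.1 N); the robot touches nothing.
It fails at once if the stop pad is pressed with more than 16 N (contact force between register and stop above 16 N).
It fails at once if the register is forced against the roller with more than 25 N (contact force between register and roller above 25 N).
It fails at once if another register or thing on the bench is moved by more than 12 mm (distance of any of round_reg1, round_reg2, round_reg3, seal_press, bonnet, float_tube, fitting from where it was at the start of the episode above 0.012 m).
It also fails if it takes over 69 s, if anything falls off the work surface, if the arm or the gripper's body presses on something with over 40 N, if the wrist force passes 120 N, or if a joint passes its speed limit or range.

### The arm

A 6-joint arm with a two-finger parallel gripper is mounted at the origin on the work surface. World frame = base frame: x ahead of the robot, y to its left, z up, the work surface at z = 0. Lengths are in m, angles in degrees, forces in N, time in s.
With the tool pointing down it reaches from about 0.3 to 0.75 m from the base axis. Payload 8.5 kg.
Tool frame: the origin (TCP) lies at the very end of the fingers, on their centre line; the grasp point (between the pads) lies 19 mm behind it; z points along the fingers, y is the line along which they close (so a half turn about z gives the same grasp; the last joint's range is limited). The gripper opens to 85 mm and grips with 20 to 120 N. Pads are 22 mm wide; open, the fingers measure 114 mm over their backs; the gripper's body (76 mm by 85 mm) begins 54 mm behind the grasp point. The pads swing forward as they close: fully open they stand 13 mm farther back than shut.
Start: joints at [63.18, 21.807, 74.336, -0, 83.858, -12.336], TCP at [0.138, 0.533, 0.231] pointing down, gripper open.
Joint ranges: [-178.18, 178.18], [-50.72, 133.34], [12.68, 142.11], [-81.47, 261.47], [9.98, 163.14], [-165.26, 165.26]. Speed limits (degrees/s): [136.94, 136.94, 180, 180, 180, 180].

### API

Orientations are given as a 3x3 rotation matrix whose columns are the frame's x, y, z axes.
In Python, from rig import observe, cams, ticket gives the robot as it stands.
- The arm moves only by the tool move_arm, never from a script. Its arguments are lists of equal length, an entry for each row: "jaw": the finger opening in cm, from 0 to 8.54; "dp": the shift along the tool's x, y, z in cm, a list of three; "turn": the turn, a rotation vector about the tool's x, y, z in rad, a list of three. In form: {"jaw": [jaw, ...], "dp": [[tx, ty, tz], ...], "turn": [[wx, wy, wz], ...]}. A call has 1 to 12 rows; each row shifts and turns the commanded pose from where the row before left it, along the tool's axes as they then stand; what a row does not reach is not made up. A row lasts 1/12 s, in which the tool goes at most 41.7 mm and 7.16 degrees, less where a joint would pass 70% of its speed; a pose out of reach is approached as far as the arm can. A call is refused whole if a number of a shift passes 4.17 or a number of a turn 0.125, either way. A call with a gripper value outside its range is refused whole. The fingers move at their own pace and stop on an object; "force" is the grip in N (left out, the last holds). Time passes only in rows, so rows that do not move let the fingers close. It gives the time, the measured TCP pose, the force, the opening and the grip force at its end, in the units of the state.
- observe(): the state, without advancing time (a new reading comes with each control period).
- cams.get_image(name): name is "scene" or "side" or "wrist"; returns (picture, depth): 480x640x3 uint8, red, green, blue; 480x640 float32, m along the optical axis (not along the pixel's ray), 0 where there is no reading.
- cams.calibration(name): a dict with "vertical_fov" (degrees; the focal length in pixels is half the picture's height over the tangent of half this angle, whatever the lens; pixels are square), "cx", "cy" (the principal point, pixels), "k1" (the pictures are not rectified: a ray, as slopes to the right and down, at radius r is drawn at 1 + k1 r^2 times it, then the intrinsics apply), "view" (4x4, takes a point from world to camera coordinates); the wrist camera has in their place "tool_from_camera" (4x4, takes a point from camera to tool coordinates, whose origin is the TCP and whose axes are the flange's). Camera axes: x right, y up, looking along -z (the intrinsics and any distortion apply to the point x, -y, -z); pixel columns grow to the right and rows downward; lengths in m; the calibration is good to about 2 mm. A picture is of the moment at which its call begins: read the wrist's pose just before it. calibration takes no time and is no camera call.
- ticket.close_job(): hands the job in; it is judged then, once.
Trained networks look in the newest picture that a camera, given by its name, has taken for a name from the list of things; names that differ only in an ending like _2 or _b are one class to them, and where a whole thing is asked for, a point or a joint stands for the part that bears it (a point fixed in the world has none). Each returns a list of dicts, best first, with "p" (0 to 1); they miss things now and then, are a little off and sometimes report something else, mostly with a low value. They report only what shows in the picture. A call takes as long as a camera call. They do not tell look-alikes from the thing itself.
- cams.spot_in(camera, query): "box" ([centre column, centre row, width, height] as shares, 0 to 1, of the picture: columns of its width, rows of its height, round what is visible of it).
- cams.outline_of(camera, query): "mask" (480x640 bool, what is visible of it) and "box" ([centre column, centre row, width, height] as shares, 0 to 1, of the picture: columns of its width, rows of its height, round what is visible of it).
- cams.mark_of(camera, query): "location" ([column, row] as shares, 0 to 1, of the picture: columns of its width, rows of its height: a listed point, or the origin of a listed thing).
The state is a dict: "time_s": time; "q": joint angles; "qvel": joint speeds; "joint_efforts": joint torques, N m; "position": TCP position; "tool_rot": TCP orientation; "ft_force": force on the tool from outside, world axes, zero at the start; "wrist_torque": the same for the moment, N m; "grip_width": finger opening in m; "gripper_force": force on a finger pad.
Only numpy, scipy, OpenCV 4.12 (cv2) and the standard library are available. Lean on these libraries where they do the work, as an engineer would, in place of code of your own. Each camera call takes 0.05 s, during which the arm holds its last target. There are 200 camera calls.

## Working session

There is one attempt and no reset: what is moved stays moved. The work goes in short steps, Python scripts to look and compute and a tool call to move; the robot and the scene stay as the last step left them, time stands still between calls to the robot, and variables do not carry over. Pictures are saved under pics/ and viewed, at most 10 in all, crops included, and the job is handed in when it is done.

Besides the shell and the picture viewer there is one more tool, called after "Call:" by a JSON object that holds its "method" and its "body", one argument or row to a line. move_arm: Moves the arm, as the interface text tells. Its arguments: {"type":"object","properties":{"jaw":{"type":"array","items":{"type":"number"}},"dp":{"type":"array","items":{"type":"array","items":{"type":"number"}}},"turn":{"type":"array","items":{"type":"array","items":{"type":"number"}}},"force":{"type":"number"}},"required":["jaw","dp","turn"]}

```bash
mkdir -p pics
cat > h.py <<'E'
import numpy as np, cv2
from rig import observe, cams, ticket
def K(c):
    f=240/np.tan(np.radians(c["vertical_fov"])/2); return f
def cam(name, st=None):
    c=cams.calibration(name)
    if "view" in c: T=np.linalg.inv(np.array(c["view"]))
    else:
        B=np.eye(4); B[:3,:3]=np.array(st["tool_rot"]); B[:3,3]=st["position"]; T=B@np.array(c["tool_from_camera"])
    return c,T
def ray(c,T,u,v):
    f=K(c); D=np.array([[f,0,c["cx"]],[0,f,c["cy"]],[0,0,1.]])
    p=cv2.undistortPoints(np.array([[[u,v]]],float),D,np.array([c["k1"],0,0,0.]))[0,0]
    d=T[:3,:3]@np.array([p[0],-p[1],-1.]); return T[:3,3],d
def at_z(c,T,u,v,z):
    o,d=ray(c,T,u,v); return o+d*(z-o[2])/d[2]
def at_depth(c,T,u,v,dep):
    o,d=ray(c,T,u,v); return o+d*dep
def proj(c,T,P):
    f=K(c); q=np.linalg.inv(T)@np.append(P,1); x,y=q[0]/-q[2],-q[1]/-q[2]; s=1+c["k1"]*(x*x+y*y)
    return f*x*s+c["cx"],f*y*s+c["cy"]
E
python3 - <<'E'
from h import *
ims=[]
st=observe(); print(np.round(st["position"],3),np.round(st["tool_rot"],3).tolist())
for n in ["scene","side","wrist"]:
    im,d=cams.get_image(n); c,T=cam(n,st); np.save(f"pics/{n}_d.npy",d)
    cv2.imwrite(f"pics/{n}0.png",im[:,:,::-1])
    print(n,K(c),c["k1"],np.round(T[:3,3],3))
    for q in ["register","stand","cradle","set_down","home","roller"]:
        for m in cams.mark_of(n,q)[:3]:
            u,v=m["location"][0]*640,m["location"][1]*480
            dd=d[min(479,int(v)),min(639,int(u))]
            print(' ',q,round(m["p"],2),round(u),round(v),np.round(at_depth(c,T,u,v,dd),3),np.round(at_z(c,T,u,v,.012),3))
E
```

```text
[0.137 0.532 0.231] [[-0.968, 0.25, -0.001], [0.25, 0.968, -0.001], [0.0, -0.001, -1.0]]
scene 600.858818868214 -0.024650889648259372 [1.53  0.221 0.712]
  register 0.88 445 219 [0.32  0.33  0.007] [0.328 0.33  0.012]
  register 0.77 476 254 [0.472 0.387 0.015] [0.468 0.387 0.012]
  register 0.76 377 213 [0.328 0.175 0.02 ] [0.314 0.174 0.012]
  stand 0.94 361 260 [0.531 0.152 0.025] [0.512 0.151 0.012]
  stand 0.17 186 282 [ 0.613 -0.19   0.009] [ 0.617 -0.188  0.012]
  cradle 0.84 188 285 [ 0.638 -0.176  0.02 ] [ 0.628 -0.181  0.012]
  set_down 0.61 206 258 [ 0.53  -0.174  0.01 ] [ 0.532 -0.173  0.012]
  home 0.97 191 266 [ 0.56  -0.195  0.009] [ 0.564 -0.194  0.012]
  roller 0.35 185 273 [ 0.615 -0.188  0.032] [ 0.588 -0.2    0.012]
side 514.0686702641506 0.007533885858079518 [ 0.291 -0.513  0.814]
  register 0.93 193 261 [0.301 0.161 0.022] [0.301 0.17  0.012]
  register 0.65 269 235 [0.456 0.154 0.037] [0.461 0.175 0.012]
  register 0.62 235 174 [0.445 0.367 0.027] [0.448 0.383 0.012]
  stand 0.85 292 246 [0.487 0.106 0.042] [0.494 0.13  0.012]
  cradle 0.86 410 365 [ 0.589 -0.193  0.011] [ 0.589 -0.194  0.012]
  set_down 0.51 418 354 [ 0.601 -0.191  0.034] [ 0.61  -0.182  0.012]
  home 0.68 394 366 [ 0.562 -0.187  0.012] [ 0.562 -0.186  0.012]
  home 0.39 343 173 [0.681 0.294 0.012] [0.681 0.293 0.012]
  roller 0.62 418 353 [ 0.6   -0.191  0.039] [ 0.611 -0.18   0.012]
wrist 408.279335181655 -0.07665314932057184 [0.064 0.552 0.373]
  register 0.73 174 384 [0.129 0.491 0.271] [0.293 0.336 0.012]
```

View pics/scene0.png

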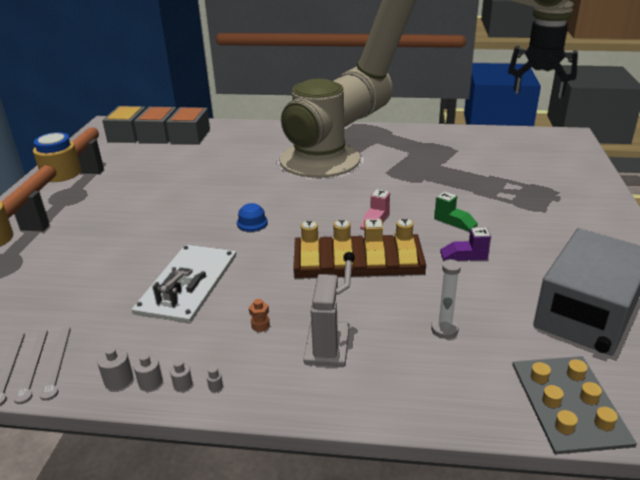

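View pics/side0.png

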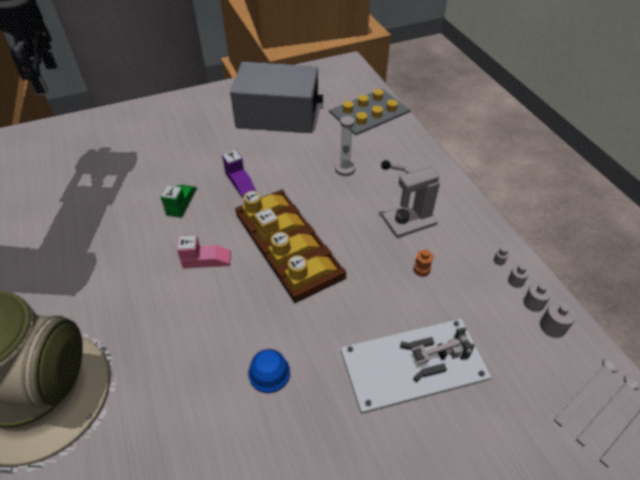

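The square case is the third from the left in the scene view, near (373,225). In the side view it is the second from the top, near (265,218). The pink, green and purple look-alikes lie loose. The cradle is at scene (187,282), with its roller and stop toward +x.

Run:
```python
from h import *
c,T=cam("side"); P=lambda u,v,z:at_z(c,T,u,v,z)[:2]
cr=[P(*p,.012) for p in [(341,350),(461,320),(490,373),(368,409)]]
print("cradle corners",np.round(cr,3),np.round(np.mean(cr,0),3)); 
x=cr[1]-cr[0]+cr[2]-cr[3]; print("yaw",np.degrees(np.arctan2(x[1],x[0])), np.linalg.norm(x)/2)
s=[P(*p,.02) for p in [(236,208),(285,190),(345,268),(295,297)]]
print("stand",np.round(s,3),np.round(np.mean(s,0),3)); x=s[1]-s[0]+s[2]-s[3]; print("yaw",np.degrees(np.arctan2(x[1],x[0])),np.linalg.norm(x)/2)
st=observe(); c,T=cam("wrist",st); print(np.round(np.array(c["tool_from_camera"]),3).tolist()); print(np.round(at_z(c,T,320,240,.03),3), st["q"])
```

```text
cradle corners [[ 0.491 -0.123]
 [ 0.717 -0.151]
 [ 0.705 -0.258]
 [ 0.488 -0.236]] [ 0.601 -0.192]
yaw -6.525656821783692 0.22271128827265438
stand [[0.419 0.27 ]
 [0.535 0.282]
 [0.569 0.032]
 [0.455 0.006]] [0.494 0.148]
yaw 9.477329048009091 0.11664357848789877
[[-0.0, 0.953, 0.304, 0.076], [1.0, 0.0, 0.0, 0.001], [0.0, 0.304, -0.953, -0.143], [0.0, 0.0, 0.0, 1.0]]
[0.17  0.529 0.03 ] [ 6.31805504e+01  2.18078835e+01  7.43353934e+01  9.20023967e-04
  8.38558024e+01 -1.23356662e+01]
```

Call:
{"method": "move_arm", "body": {
  "jaw": [5,5,5,5,5,5,5,5,5,5,5,5],
  "dp": [
    [-3.3,-2.4,0],
    [-3.3,-2.4,0],
    [-3.3,-2.4,0],
    [-3.3,-2.4,0],
    [-3.3,-2.4,0],
    [-3.3,-2.4,0],
    [-3.3,-2.4,0],
    [-3.3,-2.4,0],
    [-3.3,-2.4,0],
    [-3.3,-2.4,0],
    [-3.3,-2.4,0],
    [-3.3,-2.4,0]
  ],
  "turn": [
    [0,0,0],
    [0,0,0],
    [0,0,0],
    [0,0,0],
    [0,0,0],
    [0,0,0],
    [0,0,0],
    [0,0,0],
    [0,0,0],
    [0,0,0],
    [0,0,0],
    [0,0,0]
  ]
}}

```text
time_s: 2.05
position: [0.4499, 0.1527, 0.2315]
tool_rot: [[-0.968, 0.25, 0.0], [0.25, 0.968, 0.0], [-0.0, 0.0, -1.0]]
ft_force: [0.9, 1.3, 0.6]
grip_width: 0.0502
gripper_force: 0.0
```

Call:
{"method": "move_arm", "body": {
  "jaw": [5,5,5,5,5,5],
  "dp": [
    [0,0,0],
    [0,0,0],
    [0,0,0],
    [0,0,0],
    [0,0,0],
    [0,0,0]
  ],
  "turn": [
    [0,0,-0.105],
    [0,0,-0.105],
    [0,0,-0.105],
    [0,0,-0.105],
    [0,0,0],
    [0,0,0]
  ]
}}

```text
time_s: 2.55
position: [0.4489, 0.1546, 0.2314]
tool_rot: [[-0.987, -0.163, 0.0], [-0.163, 0.987, -0.0], [-0.0, -0.0, -1.0]]
ft_force: [-0.1, 0.4, 0.6]
grip_width: 0.0503
gripper_force: 0.0
```

Run:
```python
from h import *
st=observe(); print(np.round(st["position"],4),np.round(st["tool_rot"],3).tolist(),np.round(st["q"],1))
im,d=cams.get_image("wrist"); c,T=cam("wrist",st); np.save("pics/w1_d.npy",d)
cv2.imwrite("pics/w1.png",im[:,:,::-1]); np.savez("pics/w1.npz",T=T)
for q in ["register","stand","round_reg1"]:
    for m in cams.mark_of("wrist",q)[:4]:
        u,v=m["location"][0]*640,m["location"][1]*480
        print(q,round(m["p"],2),round(u),round(v),np.round(at_z(c,T,u,v,.015 if q!='stand' else 0),4))
```

```text
[0.4489 0.1546 0.2314] [[-0.987, -0.163, 0.0], [-0.163, 0.987, -0.0], [-0.0, -0.0, -1.0]] [  4.7  14.2  85.7  -0.   80.1 -94.7]
register 0.89 333 215 [0.4592 0.1731 0.015 ]
register 0.76 377 30 [0.302  0.1809 0.015 ]
register 0.73 555 242 [0.4503 0.3859 0.015 ]
register 0.72 540 67 [0.3039 0.323  0.015 ]
stand 0.78 301 240 [0.492  0.1485 0.    ]
round_reg1 0.85 261 211 [0.4661 0.1082 0.015 ]
round_reg1 0.85 404 218 [0.4517 0.2371 0.015 ]
round_reg1 0.68 190 205 [0.4711 0.0442 0.015 ]
```

View pics/w1.png

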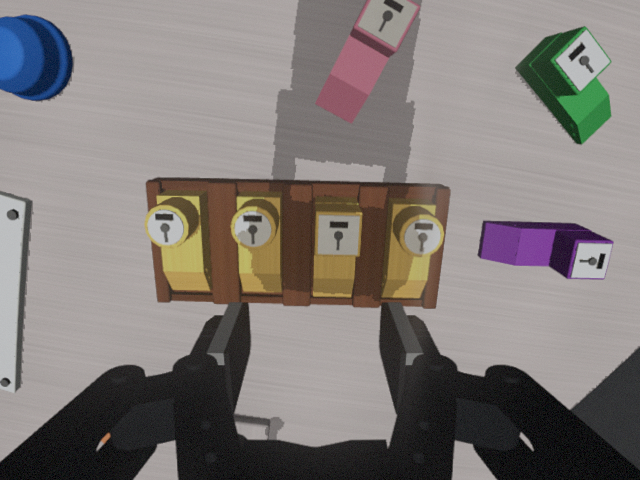

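The square dial is at (338,236), and the stand's edges are about 1° off the image's rows. I'll refine the position and yaw, with scene-view triangulation.

```bash
cat > dial.py <<'E'
from h import *
def dial(im,u0,v0,r=45,lo=150):
    hsv=cv2.cvtColor(im,cv2.COLOR_RGB2HSV); m=((hsv[...,1]<60)&(hsv[...,2]>lo)).astype(np.uint8)
    w=np.zeros_like(m); w[max(0,v0-r):v0+r,max(0,u0-r):u0+r]=1; m=cv2.morphologyEx(m*w,cv2.MORPH_CLOSE,np.ones((9,9)))
    cs,_=cv2.findContours(m,cv2.RETR_EXTERNAL,cv2.CHAIN_APPROX_NONE); k=max(cs,key=cv2.contourArea)
    return cv2.minAreaRect(k)
def poly(c,T,r,z):
    b=cv2.boxPoints(r); P=np.array([at_z(c,T,*p,z)[:2] for p in b]); e=P-np.roll(P,1,0)
    a=np.degrees(np.arctan2(e[:,1],e[:,0])); a=(a-8+45)%90-45+8
    return P.mean(0),np.linalg.norm(e,axis=1),a
E
python3 - <<'E'
from dial import *
im=cv2.imread("pics/w1.png")[:,:,::-1].copy(); d=np.load("pics/w1_d.npy"); st=observe(); c,T=cam("wrist",st)
r=dial(im,338,234,28); print(r); u,v=r[0]
for z in (.073,): print(poly(c,T,r,z))
print("depth z",at_depth(c,T,u,v,d[int(v),int(u)]))
for n,(a,b) in {"scene":(374,226),"side":(266,217)}.items():
    c2,T2=cam(n); i2=cv2.imread(f"pics/{n}0.png")[:,:,::-1].copy()
    r2=dial(i2,a,b,10,130); o1,d1=ray(c,T,u,v); o2,d2=ray(c2,T2,*r2[0])
    s=np.linalg.lstsq(np.c_[d1,-d2],o2-o1,rcond=None)[0]; print(n,r2[0],o1+s[0]*d1,o2+s[1]*d2)
E
```

```text
((338.0310363769531, 235.19351196289062), (40.58538055419922, 37.971923828125), 2.2025980949401855)
(array([0.46095128, 0.17483515]), array([0.03178532, 0.03053405, 0.03086688, 0.03061402]), array([7.12815805, 7.49010928, 7.2402645 , 9.20864052]))
depth z [0.45941216 0.17428528 0.0775711 ]
scene (374.5, 226.0) [0.46268135 0.17551083 0.0662705 ] [0.46276875 0.1745723  0.066194  ]
side (266.0431213378906, 215.76722717285156) [0.4606899  0.17476428 0.07315433] [0.45934726 0.17466149 0.07275477]
```

Call:
{"method": "move_arm", "body": {
  "jaw": [5,5,5,5,5],
  "dp": [
    [0,0,0],
    [-0.74,0.93,2.8],
    [-0.73,0.93,2.8],
    [0,0,3.5],
    [0,0,2.0]
  ],
  "turn": [
    [0,0,0.03],
    [0,0,0],
    [0,0,0],
    [0,0,0],
    [0,0,0]
  ],
  "force": 40
}}

```text
time_s: 3.17
position: [0.4599, 0.1753, 0.1175]
tool_rot: [[-0.991, -0.136, -0.003], [-0.136, 0.991, -0.0], [0.003, 0.0, -1.0]]
ft_force: [-0.1, -0.4, 0.2]
grip_width: 0.0498
gripper_force: 0.0
```

Call:
{"method": "move_arm", "body": {
  "jaw": [5,5],
  "dp": [
    [0,0,0],
    [0,0,0]
  ],
  "turn": [
    [0,0,0],
    [0,0,0]
  ]
}}

```text
time_s: 3.33
position: [0.4609, 0.1751, 0.1203]
tool_rot: [[-0.991, -0.136, -0.001], [-0.136, 0.991, -0.0], [0.001, 0.0, -1.0]]
ft_force: [0.5, 0.5, 0.7]
grip_width: 0.0502
gripper_force: 0.0
```

Run:
```python
from dial import *
st=observe(); print(np.round(st["position"],4),np.round(st["tool_rot"],3).tolist())
im,d=cams.get_image("wrist"); c,T=cam("wrist",st); cv2.imwrite("pics/w2.png",im[:,:,::-1])
p=proj(c,T,np.array([.461,.1748,.073])); print(p)
r=dial(im,int(p[0]),int(p[1]),42); print(r,poly(c,T,r,.073))
```

```text
[0.4609 0.1751 0.1203] [[-0.991, -0.136, -0.001], [-0.136, 0.991, -0.0], [0.001, 0.0, -1.0]]
(np.float64(314.1595194457895), np.float64(271.1163132647298))
((313.5, 270.0), (58.0, 63.0), 90.0) (array([0.46083272, 0.17444235]), array([0.03120524, 0.03078815, 0.03119821, 0.0322948 ]), array([6.36790597, 7.80925651, 9.13482638, 7.8190368 ]))
```

View pics/w2.png

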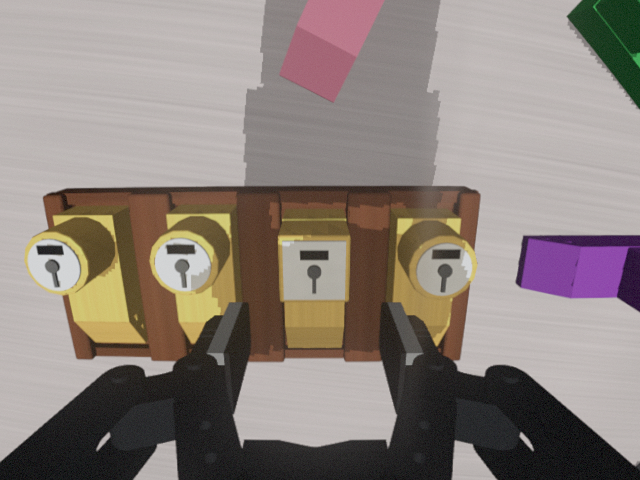

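The square dial is at (313,270), centred between the fingers at about column 314. The neighbours are clear, so I'll descend and grip.

Call:
{"method": "move_arm", "body": {
  "jaw": [5,5,5,5,5,5],
  "dp": [
    [0,-0.05,2.5],
    [0,0,2.5],
    [0,0,1.7],
    [0,0,1.6],
    [0,0,0],
    [0,0,0]
  ],
  "turn": [
    [0,0,0],
    [0,0,0],
    [0,0,0],
    [0,0,0],
    [0,0,0],
    [0,0,0]
  ]
}}

```text
time_s: 3.88
position: [0.4618, 0.1746, 0.0386]
tool_rot: [[-0.991, -0.136, 0.002], [-0.136, 0.991, 0.0], [-0.002, -0.0, -1.0]]
ft_force: [0.5, 1.1, 0.1]
grip_width: 0.05
gripper_force: 0.0
```

Call:
{"method": "move_arm", "body": {
  "jaw": [3,3,3,3,3,3,3,3],
  "dp": [
    [0,0,0],
    [0,0,0],
    [0,0,0],
    [0,0,0],
    [0,0,0],
    [0,0,0],
    [0,0,0],
    [0,0,0]
  ],
  "turn": [
    [0,0,0],
    [0,0,0],
    [0,0,0],
    [0,0,0],
    [0,0,0],
    [0,0,0],
    [0,0,0],
    [0,0,0]
  ],
  "force": 45
}}

```text
time_s: 4.55
position: [0.4622, 0.1747, 0.0391]
tool_rot: [[-0.991, -0.137, 0.004], [-0.137, 0.991, 0.0], [-0.004, -0.0, -1.0]]
ft_force: [0.1, -0.2, 6.9]
grip_width: 0.0352
gripper_force: 45.8
```

Call:
{"method": "move_arm", "body": {
  "jaw": [3,3,3,3,3,3,3,3,3],
  "dp": [
    [0,0,-1],
    [0,0,-2],
    [0,0,-3],
    [0,0,-3],
    [0,0,-3],
    [0,0,-3],
    [0,0,-3],
    [0,0,-2],
    [0,0,0]
  ],
  "turn": [
    [0,0,0],
    [0,0,0],
    [0,0,0],
    [0,0,0],
    [0,0,0],
    [0,0,0],
    [0,0,0],
    [0,0,0],
    [0,0,0]
  ]
}}

```text
time_s: 5.3
position: [0.4622, 0.1748, 0.2419]
tool_rot: [[-0.991, -0.137, 0.009], [-0.137, 0.991, 0.001], [-0.009, -0.0, -1.0]]
ft_force: [1.1, -0.5, -3.0]
grip_width: 0.0353
gripper_force: 46.0
```

Call:
{"method": "move_arm", "body": {
  "jaw": [3,3,3,3,3,3,3,3,3,3,3,3],
  "dp": [
    [0.2,-1.5,0],
    [0.29,-3.2,0],
    [0.29,-3.5,0],
    [0.29,-3.5,0],
    [0.29,-3.5,0],
    [0.29,-3.5,0],
    [0.29,-3.5,0],
    [0.2,-2.3,0],
    [0,0,0],
    [0,0,0],
    [0,0,0],
    [0,0,0]
  ],
  "turn": [
    [0,0,0],
    [0,0,0],
    [0,0,0],
    [0,0,0],
    [0,0,0],
    [0,0,0],
    [0,0,0],
    [0,0,0.083],
    [0,0,0.083],
    [0,0,0.082],
    [0,0,0],
    [0,0,0]
  ]
}}

```text
time_s: 6.3
position: [0.4728, -0.0709, 0.2365]
tool_rot: [[-0.994, 0.108, -0.001], [0.108, 0.994, 0.001], [0.002, 0.0, -1.0]]
ft_force: [0.5, -0.0, -3.5]
grip_width: 0.0353
gripper_force: 46.4
```

Run:
```python
from dial import *
st=observe(); print(np.round(st["position"],4),np.round(st["tool_rot"],3).tolist(),st["grip_width"])
im,d=cams.get_image("wrist"); c,T=cam("wrist",st); np.save("pics/w3_d.npy",d)
cv2.imwrite("pics/w3.png",im[:,:,::-1]); np.savez("pics/w3.npz",p=st["position"],R=st["tool_rot"])
for q in ["cradle","set_down","home","roller","stop","register","nose"]:
    for m in cams.mark_of("wrist",q)[:2]:
        u,v=m["location"][0]*640,m["location"][1]*480
        print(q,round(m["p"],2),round(u),round(v),np.round(at_z(c,T,u,v,{"cradle":0,"roller":.031}.get(q,.012)),4))
```

```text
[ 0.4728 -0.0709  0.2365] [[-0.994, 0.108, -0.001], [0.108, 0.994, 0.001], [0.002, 0.0, -1.0]] 0.03534044849948421
cradle 0.87 214 325 [ 0.597  -0.1908  0.    ]
set_down 0.77 207 251 [ 0.5116 -0.1787  0.012 ]
home 0.71 211 304 [ 0.5669 -0.1849  0.012 ]
roller 0.82 208 348 [ 0.6055 -0.1909  0.031 ]
register 0.66 314 289 [ 0.5621 -0.0808  0.012 ]
nose 0.88 315 423 [ 0.726  -0.0973  0.012 ]
nose 0.84 558 60 [0.3731 0.1514 0.012 ]
```

View pics/w3.png

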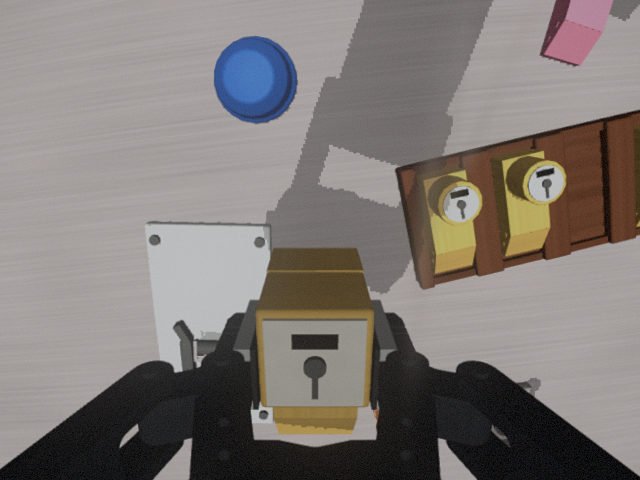

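The cradle plate's rear corners are at (146,222) and (270,224), with bolts at (155,240), (260,242) and (264,414). The register is held straight.

Run:
```python
from dial import *
st=observe(); c,T=cam("wrist",st); im=cv2.imread("pics/w3.png"); g=cv2.cvtColor(im,cv2.COLOR_BGR2GRAY)
hsv=cv2.cvtColor(im,cv2.COLOR_BGR2HSV); m=((hsv[...,1]<28)&(hsv[...,2]>165))
# rear edge: first plate pixel per column; left edge: first plate pixel per row
re=[];le=[]
for u in range(165,255,5):
    col=g[205:235,u].astype(int); re.append((u,205+np.argmax(np.abs(np.diff(col)))+1))
for v in range(250,345,5):
    row=g[v,135:170].astype(int); le.append((135+np.argmax(np.abs(np.diff(row)))+1,v))
print(re[::4],le[::4])
W=lambda L:np.array([at_z(c,T,*p,.012)[:2] for p in L],dtype=np.float32)
for L in (re,le):
    f=cv2.fitLine(W(L),cv2.DIST_HUBER,0,.001,.001).ravel(); print(np.degrees(np.arctan2(f[1],f[0])),f)
for n,p in dict(cl=(146.5,222),cr=(270.5,224),b1=(155,240),b2=(260,242),b3=(264,414)).items(): print(n,at_z(c,T,*p,.012))
# side-view
c2,T2=cam("side")
for p in [(350,349),(458,323.5),(485,369),(368.5,402.5)]: print("side bolt",at_z(c2,T2,*p,.013))
```

```text
[(165, np.int64(222)), (185, np.int64(222)), (205, np.int64(225)), (225, np.int64(225)), (245, np.int64(226))] [(np.int64(147), 250), (np.int64(149), 270), (np.int64(152), 290), (np.int64(154), 310), (np.int64(157), 330)]
81.279594 [ 0.15161277  0.98844     0.4870393  -0.17205003]
-7.425847 [ 0.991613   -0.12924294  0.55341387 -0.24335533]
cl [ 0.47791913 -0.23101172  0.012     ]
cr [ 0.49301977 -0.11433736  0.012     ]
b1 [ 0.49632456 -0.22689358  0.012     ]
b2 [ 0.50942262 -0.12677079  0.012     ]
b3 [ 0.7089341  -0.15350242  0.012     ]
side bolt [ 0.50626067 -0.12788946  0.013     ]
side bolt [ 0.70746901 -0.1558679   0.013     ]
side bolt [ 0.7012066  -0.24940455  0.013     ]
side bolt [ 0.49369724 -0.22681215  0.013     ]
```

Call:
{"method": "move_arm", "body": {
  "jaw": [3,3,3,3,3,3,3,3,3,3,3],
  "dp": [
    [-1,-1.8,0],
    [-1.55,-2.75,0],
    [-1.55,-2.75,0],
    [-1.56,-2.75,0],
    [0,0,2],
    [0,0,3.5],
    [0,0,3.5],
    [0,0,3],
    [0,0,2.5],
    [0,0,0],
    [0,0,0]
  ],
  "turn": [
    [0,0,0.023],
    [0,0,0],
    [0,0,0],
    [0,0,0],
    [0,0,0],
    [0,0,0],
    [0,0,0],
    [0,0,0],
    [0,0,0],
    [0,0,0],
    [0,0,0]
  ]
}}

```text
time_s: 7.62
position: [0.5164, -0.178, 0.0921]
tool_rot: [[-0.991, 0.133, -0.002], [0.133, 0.991, 0.001], [0.002, 0.001, -1.0]]
ft_force: [0.2, -0.1, -2.5]
grip_width: 0.0355
gripper_force: 46.5
```

Run:
```python
from dial import *
st=observe(); print(np.round(st["position"],4),np.round(st["tool_rot"],3).tolist(),st["ft_force"])
for n in ["wrist","scene","side"]:
    im,d=cams.get_image(n); cv2.imwrite(f"pics/{n}4.png",im[:,:,::-1])
a=cv2.imread("pics/wrist4.png"); b=cv2.imread("pics/scene4.png"); s=cv2.imread("pics/side4.png")
b=cv2.resize(b[220:330,120:260],None,fx=2.8,fy=2.8,interpolation=2); s=cv2.resize(s[290:420,330:500],None,fx=2.35,fy=2.35,interpolation=2)
o=np.zeros((600,800,3),np.uint8); o[:310,:392]=b[:310,:392]; o[:305,400:799]=s[:305,:399]; o[310:600,:]=cv2.resize(a[120:352],(800,290)); cv2.imwrite("pics/m4.png",o)
```

```text
[ 0.5164 -0.178   0.0921] [[-0.991, 0.133, -0.002], [0.133, 0.991, 0.001], [0.002, 0.001, -1.0]] [ 0.20521409 -0.11967031 -2.52169688]Traceback (most recent call last):
  File "<stdin>", line 7, in <module>
ValueError: could not broadcast input array from shape (308,392,3) into shape (310,392,3)
```

Run:
```python
import cv2,numpy as np
a=cv2.imread("pics/wrist4.png"); b=cv2.imread("pics/scene4.png"); s=cv2.imread("pics/side4.png")
t=np.hstack([cv2.resize(b[220:330,120:260],(400,300),interpolation=2),cv2.resize(s[290:420,330:500],(400,300),interpolation=2)])
cv2.imwrite("pics/m4.png",np.vstack([t,cv2.resize(a[120:360],(800,300))]))
```

```text
(no output)
```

View pics/m4.png

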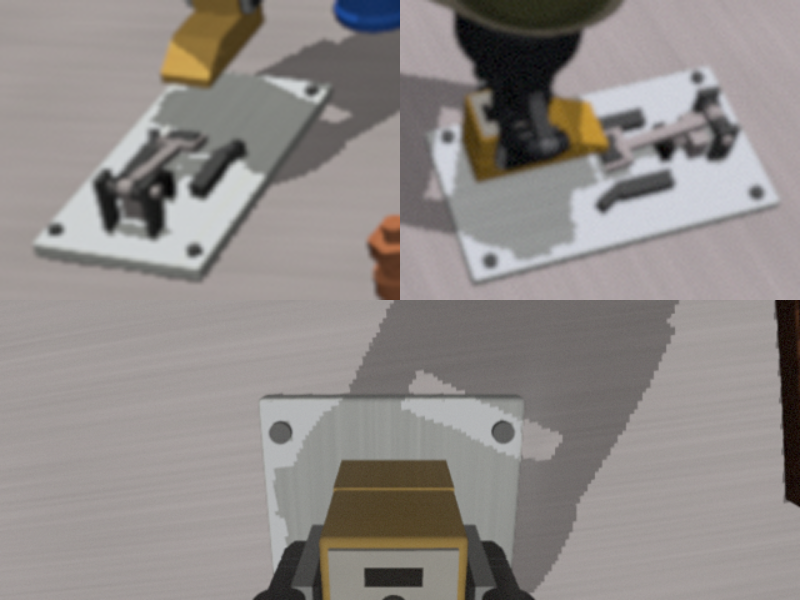

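The register hangs above the plate, square to it. The rear bolts in the full image are at (224,226) and (402,226).

Run:
```python
from dial import *
st=observe(); c,T=cam("wrist",st); B=np.eye(4);B[:3,:3]=st["tool_rot"];B[:3,3]=st["position"]
b=[at_z(c,T,*p,.012) for p in ((224,225.8),(402.4,225.8))]; e=[at_z(c,T,*p,.012) for p in ((209,198),(418,198))]
for L in (b,e):
    d=L[1]-L[0]; yaw=np.degrees(np.arctan2(-d[0],d[1])); m=(L[0]+L[1])/2; print(np.round(L,4).tolist(),"yaw",yaw,"mid",m,np.linalg.norm(d))
    print("in tool",np.linalg.inv(B)@np.append(m,1))
# dial centre & rear foot edge in tool
im=cv2.imread("pics/wrist4.png")[:,:,::-1].copy()
for p,z in (((341/1.25,120+161/1.25),.0921-.0241+.026),((447/1.25,120+161/1.25),.0921-.0241+.026)):
    q=at_z(c,T,*p,z); print("foot corner tool",np.linalg.inv(B)@np.append(q,1))
```

```text
[[0.4972, -0.2281, 0.012], [0.5108, -0.1267, 0.012]] yaw -7.648533226822051 mid [ 0.50400074 -0.17742821  0.012     ] 0.10233238101729936
in tool [ 1.37664805e-02 -5.19731353e-04  8.22742752e-02  1.00000000e+00]
[[0.4801, -0.2333, 0.012], [0.4957, -0.1168, 0.012]] yaw -7.658205651122441 mid [ 0.48791375 -0.17508141  0.012     ] 0.11757254458141672
in tool [ 3.00226298e-02 -3.37083374e-04  8.22179896e-02  1.00000000e+00]
foot corner tool [ 2.77497629e-02 -1.51175436e-02  2.47811201e-04  1.00000000e+00]
foot corner tool [2.77581307e-02 1.62473097e-02 1.99880755e-04 1.00000000e+00]
```

Call:
{"method": "move_arm", "body": {
  "jaw": [3,3,3,3,3,3],
  "dp": [
    [0.1,-0.04,1.5],
    [0,0,2],
    [0,0,1.2],
    [0,0,0.5],
    [0,0,0],
    [0,0,0]
  ],
  "turn": [
    [0,0,0],
    [0,0,0],
    [0,0,0],
    [0,0,0],
    [0,0,0],
    [0,0,0]
  ]
}}

```text
time_s: 8.27
position: [0.5161, -0.1787, 0.0416]
tool_rot: [[-0.991, 0.133, 0.002], [0.133, 0.991, -0.001], [-0.002, -0.001, -1.0]]
ft_force: [0.1, 0.6, -2.2]
grip_width: 0.0353
gripper_force: 46.6
```

Call:
{"method": "move_arm", "body": {
  "jaw": [3,3,3],
  "dp": [
    [0,0,0.15],
    [0,0,0.1],
    [0,0,0]
  ],
  "turn": [
    [0,0,0],
    [0,0,0],
    [0,0,0]
  ]
}}

```text
time_s: 8.52
position: [0.5156, -0.1784, 0.0383]
tool_rot: [[-0.991, 0.133, 0.001], [0.133, 0.991, -0.0], [-0.001, -0.0, -1.0]]
ft_force: [0.2, -0.2, -3.9]
grip_width: 0.0357
gripper_force: 46.6
```

Call:
{"method": "move_arm", "body": {
  "jaw": [3,3,3],
  "dp": [
    [0,0,0.1],
    [0,0,0.05],
    [0,0,0]
  ],
  "turn": [
    [0,0,0],
    [0,0,0],
    [0,0,0]
  ]
}}

```text
time_s: 8.77
position: [0.5155, -0.1784, 0.0364]
tool_rot: [[-0.991, 0.133, 0.0], [0.133, 0.991, -0.0], [-0.0, -0.0, -1.0]]
ft_force: [-0.7, 0.1, -3.9]
grip_width: 0.0353
gripper_force: 46.9
```

Call:
{"method": "move_arm", "body": {
  "jaw": [3,3,3],
  "dp": [
    [0,0,0.1],
    [0,0,0],
    [0,0,0]
  ],
  "turn": [
    [0,0,0],
    [0,0,0],
    [0,0,0]
  ]
}}

```text
time_s: 9.02
position: [0.5156, -0.1784, 0.0362]
tool_rot: [[-0.991, 0.133, 0.001], [0.133, 0.991, -0.001], [-0.001, -0.001, -1.0]]
ft_force: [-2.8, 0.7, 6.1]
grip_width: 0.0354
gripper_force: 47.6
```

Call:
{"method": "move_arm", "body": {
  "jaw": [3,3,3,3,3,3,3,3],
  "dp": [
    [-0.25,0,0],
    [-0.25,0,0],
    [-0.25,0,0],
    [-0.25,0,0],
    [-0.25,0,0],
    [-0.25,0,0],
    [0,0,0],
    [0,0,0]
  ],
  "turn": [
    [0,0,0],
    [0,0,0],
    [0,0,0],
    [0,0,0],
    [0,0,0],
    [0,0,0],
    [0,0,0],
    [0,0,0]
  ]
}}

```text
time_s: 9.68
position: [0.5311, -0.1807, 0.0362]
tool_rot: [[-0.991, 0.133, 0.002], [0.133, 0.991, -0.001], [-0.002, -0.001, -1.0]]
ft_force: [0.0, 0.7, 5.1]
grip_width: 0.0353
gripper_force: 47.7
```

Call:
{"method": "move_arm", "body": {
  "jaw": [3,3,3,3,3,3],
  "dp": [
    [-0.2,0,0],
    [-0.2,0,0],
    [-0.2,0,0],
    [-0.2,0,0],
    [0,0,0],
    [0,0,0]
  ],
  "turn": [
    [0,0,0],
    [0,0,0],
    [0,0,0],
    [0,0,0],
    [0,0,0],
    [0,0,0]
  ]
}}

```text
time_s: 10.18
position: [0.5372, -0.1814, 0.0362]
tool_rot: [[-0.991, 0.133, -0.002], [0.133, 0.991, -0.0], [0.002, -0.0, -1.0]]
ft_force: [-10.6, 0.2, 11.3]
grip_width: 0.0357
gripper_force: 48.5
```

Call:
{"method": "move_arm", "body": {
  "jaw": [3,3,3,3,3,3,3],
  "dp": [
    [-0.2,0,0],
    [-0.2,0,0],
    [-0.2,0,0],
    [-0.2,0,0],
    [-0.2,0,0],
    [0,0,0],
    [0,0,0]
  ],
  "turn": [
    [0,0,0],
    [0,0,0],
    [0,0,0],
    [0,0,0],
    [0,0,0],
    [0,0,0],
    [0,0,0]
  ]
}}

```text
time_s: 10.77
position: [0.5463, -0.1825, 0.0362]
tool_rot: [[-0.991, 0.133, -0.004], [0.133, 0.991, 0.0], [0.004, -0.0, -1.0]]
ft_force: [-13.7, 0.2, 13.5]
grip_width: 0.0354
gripper_force: 48.7
```

Call:
{"method": "move_arm", "body": {
  "jaw": [3,3,3,3,3,3],
  "dp": [
    [-0.2,0,0],
    [-0.2,0,0],
    [-0.2,0,0],
    [-0.2,0,0],
    [0,0,0],
    [0,0,0]
  ],
  "turn": [
    [0,0,0],
    [0,0,0],
    [0,0,0],
    [0,0,0],
    [0,0,0],
    [0,0,0]
  ]
}}

```text
time_s: 11.27
position: [0.5548, -0.1836, 0.0361]
tool_rot: [[-0.991, 0.133, -0.003], [0.133, 0.991, 0.0], [0.003, -0.0, -1.0]]
ft_force: [-9.6, 1.0, 11.0]
grip_width: 0.0354
gripper_force: 48.5
```

Call:
{"method": "move_arm", "body": {
  "jaw": [3,3,3,3,3],
  "dp": [
    [-0.15,0,0],
    [-0.15,0,0],
    [-0.15,0,0],
    [0,0,0],
    [0,0,0]
  ],
  "turn": [
    [0,0,0],
    [0,0,0],
    [0,0,0],
    [0,0,0],
    [0,0,0]
  ]
}}

```text
time_s: 11.68
position: [0.5598, -0.1843, 0.0362]
tool_rot: [[-0.991, 0.133, -0.002], [0.133, 0.991, 0.0], [0.002, -0.0, -1.0]]
ft_force: [-8.2, 1.5, 10.3]
grip_width: 0.0356
gripper_force: 48.4
```

Call:
{"method": "move_arm", "body": {
  "jaw": [3,3,3,3],
  "dp": [
    [-0.1,0,0],
    [-0.1,0,0],
    [0,0,0],
    [0,0,0]
  ],
  "turn": [
    [0,0,0],
    [0,0,0],
    [0,0,0],
    [0,0,0]
  ]
}}

```text
time_s: 12.02
position: [0.5616, -0.1845, 0.0362]
tool_rot: [[-0.991, 0.133, -0.002], [0.133, 0.991, 0.0], [0.002, -0.0, -1.0]]
ft_force: [-7.7, 1.2, 9.6]
grip_width: 0.0354
gripper_force: 48.5
```

Call:
{"method": "move_arm", "body": {
  "jaw": [3,3,3,3],
  "dp": [
    [-0.08,0,0],
    [-0.08,0,0],
    [0,0,0],
    [0,0,0]
  ],
  "turn": [
    [0,0,0],
    [0,0,0],
    [0,0,0],
    [0,0,0]
  ]
}}

```text
time_s: 12.35
position: [0.5632, -0.1847, 0.0362]
tool_rot: [[-0.991, 0.133, -0.002], [0.133, 0.991, 0.0], [0.002, -0.0, -1.0]]
ft_force: [-8.0, 1.7, 9.9]
grip_width: 0.0355
gripper_force: 48.5
```

Call:
{"method": "move_arm", "body": {
  "jaw": [3,3,3],
  "dp": [
    [-0.08,0,0],
    [0,0,0],
    [0,0,0]
  ],
  "turn": [
    [0,0,0],
    [0,0,0],
    [0,0,0]
  ]
}}

```text
time_s: 12.6
position: [0.5639, -0.1848, 0.0361]
tool_rot: [[-0.991, 0.133, -0.002], [0.133, 0.991, 0.0], [0.002, -0.0, -1.0]]
ft_force: [-8.9, 1.6, 9.8]
grip_width: 0.0354
gripper_force: 48.5
```

Call:
{"method": "move_arm", "body": {
  "jaw": [3,3,3],
  "dp": [
    [-0.08,0,0],
    [0,0,0],
    [0,0,0]
  ],
  "turn": [
    [0,0,0],
    [0,0,0],
    [0,0,0]
  ]
}}

```text
time_s: 12.85
position: [0.5647, -0.1849, 0.0361]
tool_rot: [[-0.991, 0.133, -0.002], [0.133, 0.991, 0.0], [0.002, -0.0, -1.0]]
ft_force: [-8.1, 0.9, 10.3]
grip_width: 0.0358
gripper_force: 48.5
```

Call:
{"method": "move_arm", "body": {
  "jaw": [3,3,3],
  "dp": [
    [-0.08,0,0],
    [0,0,0],
    [0,0,0]
  ],
  "turn": [
    [0,0,0],
    [0,0,0],
    [0,0,0]
  ]
}}

```text
time_s: 13.1
position: [0.5655, -0.185, 0.0362]
tool_rot: [[-0.991, 0.133, -0.002], [0.133, 0.991, 0.0], [0.002, -0.0, -1.0]]
ft_force: [-7.7, 1.4, 9.9]
grip_width: 0.0349
gripper_force: 48.5
```

Call:
{"method": "move_arm", "body": {
  "jaw": [3,3,3],
  "dp": [
    [-0.08,0,0],
    [0,0,0],
    [0,0,0]
  ],
  "turn": [
    [0,0,0],
    [0,0,0],
    [0,0,0]
  ]
}}

```text
time_s: 13.35
position: [0.5663, -0.1852, 0.0362]
tool_rot: [[-0.991, 0.133, -0.002], [0.133, 0.991, 0.0], [0.002, -0.0, -1.0]]
ft_force: [-8.9, 1.9, 9.9]
grip_width: 0.0355
gripper_force: 48.5
```

Call:
{"method": "move_arm", "body": {
  "jaw": [3,3,3],
  "dp": [
    [-0.08,0,0],
    [0,0,0],
    [0,0,0]
  ],
  "turn": [
    [0,0,0],
    [0,0,0],
    [0,0,0]
  ]
}}

```text
time_s: 13.6
position: [0.5671, -0.1853, 0.0361]
tool_rot: [[-0.991, 0.133, -0.002], [0.133, 0.991, 0.0], [0.002, -0.0, -1.0]]
ft_force: [-8.1, 1.5, 10.1]
grip_width: 0.0354
gripper_force: 48.5
```

Call:
{"method": "move_arm", "body": {
  "jaw": [3,3,3],
  "dp": [
    [-0.08,0,0],
    [0,0,0],
    [0,0,0]
  ],
  "turn": [
    [0,0,0],
    [0,0,0],
    [0,0,0]
  ]
}}

```text
time_s: 13.85
position: [0.5679, -0.1854, 0.0361]
tool_rot: [[-0.991, 0.133, -0.002], [0.133, 0.991, 0.0], [0.002, -0.0, -1.0]]
ft_force: [-8.6, 1.5, 10.2]
grip_width: 0.0355
gripper_force: 48.5
```

Call:
{"method": "move_arm", "body": {
  "jaw": [3,3,3],
  "dp": [
    [-0.08,0,0],
    [0,0,0],
    [0,0,0]
  ],
  "turn": [
    [0,0,0],
    [0,0,0],
    [0,0,0]
  ]
}}

```text
time_s: 14.1
position: [0.5687, -0.1854, 0.0362]
tool_rot: [[-0.991, 0.133, -0.002], [0.133, 0.991, 0.0], [0.002, -0.0, -1.0]]
ft_force: [-8.7, 1.5, 10.1]
grip_width: 0.0351
gripper_force: 48.5
```

Call:
{"method": "move_arm", "body": {
  "jaw": [3,3,3],
  "dp": [
    [-0.08,0,0],
    [0,0,0],
    [0,0,0]
  ],
  "turn": [
    [0,0,0],
    [0,0,0],
    [0,0,0]
  ]
}}

```text
time_s: 14.35
position: [0.5695, -0.1856, 0.0362]
tool_rot: [[-0.991, 0.133, -0.002], [0.133, 0.991, 0.0], [0.002, -0.0, -1.0]]
ft_force: [-8.0, 0.4, 10.0]
grip_width: 0.0354
gripper_force: 48.5
```

Call:
{"method": "move_arm", "body": {
  "jaw": [3,3,3],
  "dp": [
    [-0.08,0,0],
    [0,0,0],
    [0,0,0]
  ],
  "turn": [
    [0,0,0],
    [0,0,0],
    [0,0,0]
  ]
}}

```text
time_s: 14.6
position: [0.5701, -0.1856, 0.0361]
tool_rot: [[-0.991, 0.133, -0.002], [0.133, 0.991, 0.0], [0.003, 0.0, -1.0]]
ft_force: [-9.3, 1.8, 10.3]
grip_width: 0.0358
gripper_force: 48.6
```

Call:
{"method": "move_arm", "body": {
  "jaw": [3,3,3],
  "dp": [
    [-0.08,0,0],
    [0,0,0],
    [0,0,0]
  ],
  "turn": [
    [0,0,0],
    [0,0,0],
    [0,0,0]
  ]
}}

```text
time_s: 14.85
position: [0.5703, -0.1857, 0.0361]
tool_rot: [[-0.991, 0.133, -0.004], [0.133, 0.991, 0.001], [0.004, 0.0, -1.0]]
ft_force: [-13.1, 2.2, 12.2]
grip_width: 0.0356
gripper_force: 48.7
```

Pad felt: the force rose from 8.3 to 13 N. I'll add a little more.

Call:
{"method": "move_arm", "body": {
  "jaw": [3,3,3,3],
  "dp": [
    [-0.06,0,0],
    [0,0,0],
    [0,0,0],
    [0,0,0]
  ],
  "turn": [
    [0,0,0],
    [0,0,0],
    [0,0,0],
    [0,0,0]
  ]
}}

```text
time_s: 15.18
position: [0.5705, -0.1857, 0.0361]
tool_rot: [[-0.991, 0.133, -0.005], [0.133, 0.991, 0.001], [0.005, 0.0, -1.0]]
ft_force: [-14.5, 2.5, 13.1]
grip_width: 0.0352
gripper_force: 48.9
```

Call:
{"method": "move_arm", "body": {
  "jaw": [3,3,3,3,3],
  "dp": [
    [-0.06,0,0],
    [-0.06,0,0],
    [0,0,0],
    [0,0,0],
    [0,0,0]
  ],
  "turn": [
    [0,0,0],
    [0,0,0],
    [0,0,0],
    [0,0,0],
    [0,0,0]
  ]
}}

```text
time_s: 15.6
position: [0.5708, -0.1857, 0.0361]
tool_rot: [[-0.991, 0.133, -0.007], [0.133, 0.991, 0.001], [0.007, 0.0, -1.0]]
ft_force: [-19.3, 2.3, 15.2]
grip_width: 0.0354
gripper_force: 49.2
```

Call:
{"method": "move_arm", "body": {
  "jaw": [4,5,5.5,5.5,5.5,5.5],
  "dp": [
    [0,0,0],
    [0,0,0],
    [0,0,0],
    [0,0,0],
    [0,0,0],
    [0,0,0]
  ],
  "turn": [
    [0,0,0],
    [0,0,0],
    [0,0,0],
    [0,0,0],
    [0,0,0],
    [0,0,0]
  ]
}}

```text
time_s: 16.1
position: [0.5739, -0.1862, 0.0352]
tool_rot: [[-0.991, 0.133, 0.0], [0.133, 0.991, -0.0], [-0.0, 0.0, -1.0]]
ft_force: [0.2, -0.6, 0.7]
grip_width: 0.0548
gripper_force: 0.0
```

Call:
{"method": "move_arm", "body": {
  "jaw": [5.5,5.5,5.5,5.5,5.5,5.5,5.5,5.5,5.5],
  "dp": [
    [0,0,-1],
    [0,0,-2],
    [0,0,-3],
    [0,0,-3],
    [0,0,-3],
    [0,0,-3],
    [2,0,-2],
    [3,0,-1],
    [0,0,0]
  ],
  "turn": [
    [0,0,0],
    [0,0,0],
    [0,0,0],
    [0,0,0],
    [0,0,0],
    [0,0,0],
    [0,0,0],
    [0,0,0],
    [0,0,0]
  ]
}}

```text
time_s: 16.85
position: [0.5217, -0.1789, 0.219]
tool_rot: [[-0.991, 0.134, 0.003], [0.134, 0.991, -0.002], [-0.003, -0.002, -1.0]]
ft_force: [-0.0, -0.2, 0.9]
grip_width: 0.0553
gripper_force: 0.0
```

Run:
```python
from dial import *
st=observe(); print(np.round(st["position"],4),st["time_s"])
for n in ["wrist","scene","side"]:
    im,d=cams.get_image(n); cv2.imwrite(f"pics/{n}5.png",im[:,:,::-1])
a=cv2.imread("pics/wrist5.png"); b=cv2.imread("pics/scene5.png"); s=cv2.imread("pics/side5.png")
t=np.hstack([cv2.resize(b[220:330,120:260],(400,300),interpolation=2),cv2.resize(s[290:420,330:500],(400,300),interpolation=2)])
cv2.imwrite("pics/m5.png",np.vstack([t,cv2.resize(a[150:450],(640,300)),])if 0 else np.vstack([t,np.hstack([cv2.resize(a[90:450,80:560],(400,300)),cv2.resize(s[100:430,100:540],(400,300))])]))
c,T=cam("wrist",st); p=proj(c,T,np.array([.5695,-.1855,.070])); r=dial(a[:,:,::-1].copy(),int(p[0]),int(p[1]),40); print(p,r,poly(c,T,r,.070))
```

```text
[ 0.5217 -0.1789  0.219 ] 16.85
(np.float64(314.3988807991876), np.float64(279.2403678187708)) ((282.5, 291.0), (54.0, 17.0), 90.0) (array([ 0.57664021, -0.21166726]), array([0.04639126, 0.01300992, 0.04634406, 0.0136383 ]), array([-9.54544821, -7.60593966, -8.77029644, -7.47910205]))
```

View pics/m5.png

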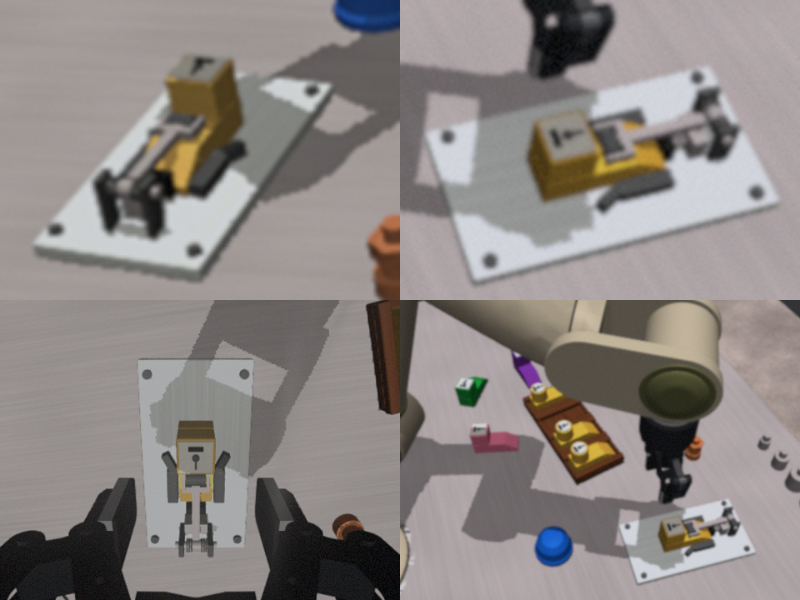

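The register sits flat in the cradle with its dial at wrist-image (314,279), as predicted. It is between the fences under the raised arm, and the gripper is clear.

```bash
python3 -c "
from rig import ticket
print(ticket.close_job())"
```

```text
the job is handed in; nothing more can be done
None
```

I took the square register out of the stand, pushed it in under the hold-down arm until the pad force was about 10 N (estimated from the wrist force), released it and handed the job in. Pictures after release show it flat and home, but the force left on the pad was not measured and no verdict came back.

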